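Hold a mounted fossil tooth against the stop for its scan

ROBOT

A 7-joint arm with a two-finger parallel gripper is mounted at the origin on the work surface. World frame = base frame: x ahead of the robot, y to its left, z up, the work surface at z = 0. Lengths are in m, angles in degrees, forces in N, time in s.
With the tool pointing down it reaches from about 0.425 to 0.95 m from the base axis. Payload 16.7 kg.
Tool frame: the origin (TCP) lies at the very end of the fingers, on their centre line; the grasp point (between the pads) lies 19 mm behind it; z points along the fingers, y is the line along which they close (so a half turn about z gives the same grasp; the last joint's range is limited). The gripper opens to 94 mm and grips with 3 to 60 N. Pads are 16 mm wide; open, the fingers measure 119 mm over their backs; the gripper's body (75 mm by 177 mm) begins 78 mm behind the grasp point.
Start: joints at [65.174, 24.414, 4.234, 92.017, -1.954, 63.644, -3.845], TCP at [0.189, -0.648, 0.205] pointing down, gripper open.
Joint ranges: [-163.25, 163.25], [-28.42, 122.38], [-70.27, 78.77], [12.13, 141.07], [-58.53, 238.53], [9.26, 117.41], [-156.51, 156.51]. Speed limits (degrees/s): [108.29, 108.29, 136.94, 136.94, 172.46, 172.46, 172.46].

INTERFACE

Orientations are given as [roll, pitch, yaw] about the fixed x, y, z axes, in that order (R = Rz(yaw) Ry(pitch) Rx(roll)).
In Python, from station import get_state, snapshot, camera_params, hand_in gives the robot as it stands.
- The arm moves only by the tool send_rows, never from a script. Its argument "plan" is a list of rows, each an object of numbers: "x", "y", "z": the shift along the world's x, y, z in mm; "yaw": the turn about the world's z in rad. In form: [{"x": .., "y": .., "z": .., "yaw": ..}, ...]. A call has exactly 8 rows; each row shifts and turns the commanded pose from where the row before left it; what a row does not reach is not made up. A row lasts 1/8 s, in which the tool goes at most 62.5 mm and 10.7 degrees, less where a joint would pass 70% of its speed; a pose out of reach is approached as far as the arm can. A call with a gripper value outside its range is refused whole. "fingers" is the finger opening in mm, from 0 to 94, set as the call begins (left out, the last holds). The fingers move at their own pace and stop on an object; the grip force is fixed at half the most. Time passes only in rows, so rows that do not move let the fingers close, or fill a call up. It gives the time, the measured TCP pose, the force, the opening and the grip force at its end, in the units of the state.
- get_state(): the state, without advancing time (a new reading comes with each control period).
- snapshot(name): name is "scene" or "side" or "wrist"; returns (picture, depth): 480x640x3 uint8, red, green, blue; 480x640 float32, m along the optical axis (not along the pixel's ray), 0 where there is no reading.
- camera_params(name): a dict with "fx", "fy", "cx", "cy" (pixels), "k1" (the pictures are not rectified: a ray, as slopes to the right and down, at radius r is drawn at 1 + k1 r^2 times it, then the intrinsics apply), "camera_from_world" (4x4, takes a point from world to camera coordinates). Camera axes: x right, y down, z forward; pixel columns grow to the right and rows downward; lengths in m; the calibration is good to about 2 mm. A picture is of the moment at which its call begins: read the wrist's pose just before it. camera_params takes no time and is no camera call; for the wrist camera it gives the pose at the moment of the call.
- hand_in(): hands the job in; it is judged then, once.
The state is a dict: "t": time; "joints": joint angles; "joint_vel": joint speeds; "joint_efforts": joint torques, N m; "ee_pos": TCP position; "orientation": TCP orientation; "contact_force": force on the tool from outside, world axes, zero at the start; "wrist_torque": the same for the moment, N m; "gripper_width": opening from 0.0 (shut) to 1.0 (fully open); "grip_force": force on a finger pad.
Only numpy, scipy, OpenCV 4.12 (cv2) and the standard library are available. Lean on these libraries where they do the work, as an engineer would, in place of code of your own. Each camera call takes 0.05 s, during which the arm holds its last target. There are 200 camera calls.

TASK

Start the scanner's countdown: squeeze the orange trigger fully in towards the black grip of the clamped scanner, then let it spring right back. Then take the light wooden block with the fossil tooth out of the dark tray, set it down in the fixture's channel with its tooth end towards the brass plunger, and press it along the channel against the sprung plunger until the block sits squarely against the red stop pads. Finish while still holding it pressed there, firmly but without ramming it, and leave the dark block and the other things on the table alone.

Things in the scene. Friction and masses are not known exactly. Their poses are not given: they have to be found in the camera images.
- scanner: White pistol-grip scanner clamped upside down, fixed. Base plate 90 x 120 mm; head 56 (x) x 120 (y) mm, its top 108 mm above the table; on it the black grip, 28 mm wide, y = +4 to +34 mm, up to z = 190 mm. Orange trigger in front of the grip (-y, lens side). Origin: on the table under the base plate's centre; y from lens to back, z up; yaw up to 0.35 rad.
- pinch (a point): Point at scanner x = 0, y = +13 mm, 150 mm above the table (42 above the head): midway between the back of the grip (21 mm towards +y) and the front face of the fully squeezed trigger (21 mm towards -y; 29 mm when at rest). Squeeze along its y axis, from above. Axes as the scanner's.
- trigger (a joint): Angle of the orange trigger, a bar 16 mm wide, 8 thick, its top 166 mm above the table, hinged at its lower end (112 mm above the table, scanner y = -12 mm). 0 at rest, 0.22 rad fully squeezed towards the grip; sprung: about 2 N to start, 7 N fully squeezed at the height of point pinch.
- fixture: Aluminium plate fixed to the table, 210 x 100 x 12 mm. On it a channel along x (floor 12 mm above the table) between blue rails 8 mm high, 42 mm apart, x = -60 to +30 mm, flared lead-ins back to -88 mm; at +x the stop pads, brass plunger and a grey housing 56 mm high (x = 44 to 90 mm). Origin: on the table, mid-channel; x towards the plunger, z up; yaw up to 0.25 rad.
- channel_end (a point): Centre of the channel floor in the plane of the stop pads' faces (fixture x = +30 mm, 12 mm above the table). Axes as the fixture's.
- stop: The two red stop pads at the +x end of the channel: faces at fixture x = +30 mm, 10 to 21 mm either side of the middle, 42 mm tall from the channel floor; the plunger sticks out between them. Same origin and axes as the fixture.
- plunger (a joint): How far the brass plunger (15 mm diameter, axis 28 mm above the channel floor, along fixture x) is pushed in, in m. 0 at rest, its nose then 12 mm before the stop pads' faces; 0.012 when the block meets the pads. Spring: about 3.6 N to start, 9 N at 12 mm.
- tooth_mount: Loose light-wood block, 70 (x) x 34 (y) x 40 (z) mm, about 0.16 kg, starting in the tray; a cream and ochre fossil tooth lies on top of its +x half (x from -10 to +33 mm, up to 66 mm above the underside). Origin: centre of the underside; x towards the tooth end, z up. Grip it across y at its -x half, which is bare on top.
- nose (a point): Middle of the lower edge of the block's tooth end face (mount x = +35 mm, z = 0); this face goes against plunger and stop pads.
- mount_grip (a point): Good grip point of the block: mount x = -20 mm, y = 0, 31 mm above its underside (9 mm under its top), 34 mm wide along y.
- vertebra_mount: Bystander in the same tray: the same block in dark wood with a dark round vertebra on top. Leave it alone. Origin: centre of the underside.
- tray: Dark steel tray fixed to the table, 200 (x) x 240 (y) mm, rim 22 mm high, floor and walls 4 mm thick; holds the two blocks. Origin: centre of the underside.
- brush: Loose brush, 170 mm long, lying on the table beyond the fixture. Bystander.
- magnifier: Loose black hand lens, 175 mm long, lying on the table beyond the fixture. Bystander.
- jar: Loose jar, 48 mm diameter, 60 mm tall, at the robot's left. Bystander.
- fossil_disc: Loose ochre fossil disc, 64 mm diameter, 18 mm tall, at the robot's left. Bystander.
- bone_a: Loose bone piece, about 60 mm long, in the grid tray at the far right. Bystander.
- bone_b: Loose ochre bone chip, 30 mm long, in the grid tray at the far right. Bystander.
Mind the look-alikes: they are no part of the job. Leave any green or pink look-alike of the scanner alone.

How it is judged (in metres and radians):
On the way, in this order (a step that is already met when the one before it is completed fails the run):
1. the trigger is squeezed fully (value of joint trigger above 0.18 rad), for 0.1 s.
2. the trigger has sprung back (value of joint trigger below 0.03 rad), for 0.1 s.
At the end, for the whole second after the job is handed in: Fingers press the tooth block (over 1 N) onto the stop pads (over 1 N), plunger in over 10.5 mm; block still, tooth end first, on the channel floor (-2/+4 mm), within 6 mm of its middle, square and upright within 0.07 rad; trigger at rest (value of joint plunger above 0.0105 m and contact force between tooth_mount and stop above 1 N and contact force between the fingers and tooth_mount above 1 N and x of nose in the frame of fixture above 0.028 m and y of nose in the frame of fixture between -0.006 and 0.006 m and z of tooth_mount in the frame of fixture between 0.01 and 0.016 m and angle between the x axis of tooth_mount and the x axis of fixture, either way round below 0.07 rad and angle between tooth_mount's own z axis and vertical below 0.07 rad and linear speed of tooth_mount below 0.02 m/s and value of joint trigger below 0.03 rad); the arm keeps its last pose, push and grip.
It fails at once if the tooth block is rammed against the stop pads (over 60 N) (contact force between tooth_mount and stop above 60 N).
It fails at once if the dark block is disturbed (moved over 25 mm) (distance of vertebra_mount from where it was at the start of the episode above 0.025 m).
It fails at once if another loose thing on the table is disturbed (moved over 25 mm) (distance of any of brush, magnifier, jar, fossil_disc, bone_a, bone_b from where it was at the start of the episode above 0.025 m).
It also fails if it takes over 61 s, if anything falls off the work surface, if the arm or the gripper's body presses on something with over 40 N, if the wrist force passes 120 N, or if a joint passes its speed limit or range.

## Working session

There is one attempt and no reset: what is moved stays moved. The work goes in short steps, Python scripts to look and compute and a tool call to move; the robot and the scene stay as the last step left them, time stands still between calls to the robot, and variables do not carry over. Pictures are saved under pics/ and viewed, at most 10 in all, crops included, and the job is handed in when it is done.

Besides the shell and the picture viewer there is one more tool, called by a JSON object that holds its "api" and its "payload", one argument or row to a line. send_rows: Moves the arm, as the interface text tells. Its arguments: {"type":"object","properties":{"plan":{"type":"array","items":{"type":"object","properties":{"x":{"type":"number"},"y":{"type":"number"},"z":{"type":"number"},"yaw":{"type":"number"}}}},"fingers":{"type":"number"}},"required":["plan"]}

```bash
mkdir -p pics
cat > h.py <<'E'
import numpy as np, cv2
from station import get_state, snapshot, camera_params, hand_in
def world(name,depth,p=None):
    p=p or camera_params(name)
    v,u=np.mgrid[0:480,0:640]
    K=np.array([[p['fx'],0,p['cx']],[0,p['fy'],p['cy']],[0,0,1]])
    n=cv2.undistortPoints(np.stack([u,v],-1).reshape(-1,1,2).astype(np.float64),K,np.array([p['k1'],0,0,0.])).reshape(480,640,2)
    c=np.dstack([n[...,0]*depth,n[...,1]*depth,depth])
    T=np.linalg.inv(p['camera_from_world'])
    return c@T[:3,:3].T+T[:3,3]
def save(n,im): cv2.imwrite('pics/'+n,cv2.cvtColor(im,cv2.COLOR_RGB2BGR))
E
python3 - <<'E'
from h import *
for n in('scene','side','wrist'):
    p=camera_params(n); im,d=snapshot(n); save(n+'0.png',im)
    np.savez(n+'0.npz',im=im,d=d,w=world(n,d,p)); print(n,np.linalg.inv(p['camera_from_world'])[:3].round(3).tolist(),p['fx'],p['k1'],(d>0).mean())
print(get_state())
E
```

```text
scene [[0.875, 0.422, -0.236, 0.795], [0.484, -0.764, 0.427, -0.511], [0.0, -0.488, -0.873, 1.078]] 452.8133182621831 -0.04202482917136765 0.99609375
side [[-0.935, -0.209, 0.286, 0.145], [-0.354, 0.5, -0.791, 1.057], [0.022, -0.841, -0.541, 0.855]] 565.5610335872477 -0.04189001922215363 0.9944108072916666
wrist [[0.281, -0.935, -0.218, 0.251], [-0.96, -0.274, -0.064, -0.629], [-0.0, 0.227, -0.974, 0.385]] 345.02002738474016 -0.003946287671966451 0.9501888020833333
{'t': 0.15, 'joints': array([65.171387  , 24.44136793,  4.2334551 , 92.04366113, -1.95560225,
       63.64525318, -3.84408723]), 'joint_vel': array([ 0.01054558, -0.16431363,  0.03631122, -0.09046884, -0.09944251,
       -0.04837335,  0.00083163]), 'joint_efforts': array([ 4.49628948e-03, -9.36282134e+01,  3.66920136e+00, -4.54423320e+01,
       -4.87985986e-02,  1.79458188e-02,  7.80168079e-05]), 'ee_pos': array([ 0.18889801, -0.64766168,  0.20493924]), 'orientation': array([-1.79941975e+02,  2.82346871e-03,  1.62590606e+01]), 'contact_force': array([-0.84352557,  0.83104077,  0.22907099]), 'wrist_torque': array([-0.03250884,  0.04752518, -0.04031979]), 'grip_force': 0.0, 'gripper_width': 0.9984087930151826}
```

View pics/scene0.png

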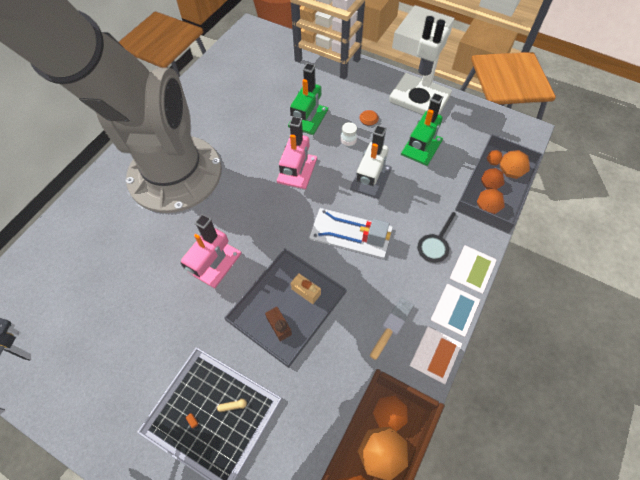

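View pics/side0.png

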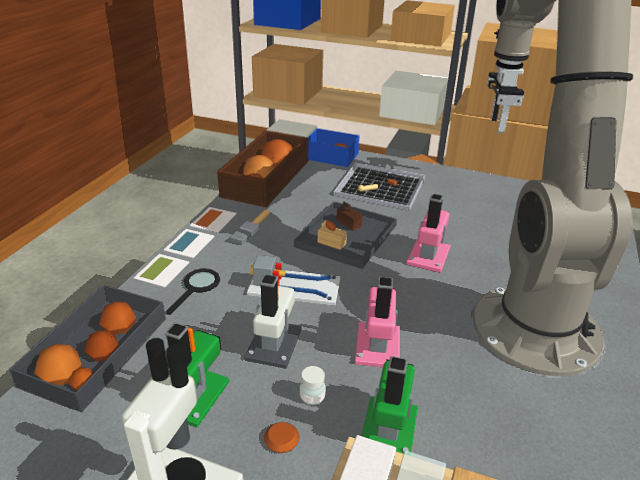

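Run:
```python
from h import *
A={n:np.load(n+'0.npz') for n in('scene','side')}
s=A['scene']['im'];q=A['side']['im']
a=cv2.resize(s[115:205,330:450],(400,300),interpolation=3);b=cv2.resize(s[265:355,240:360],(400,300),interpolation=3)
c=cv2.resize(q[265:370,230:370],(400,300),interpolation=3);e=cv2.resize(q[195:270,290:390],(400,300),interpolation=3)
save('crop1.png',np.vstack([np.hstack([a,b]),np.hstack([c,e])]))
def box(w): 
    r=cv2.minAreaRect((w[:,:2]*1000).astype(np.float32)); return np.round(r[0]).tolist(),np.round(r[1]).tolist(),round(r[2],1)
W=lambda n:A[n]['w']
for n,(x0,x1,y0,y1) in {'scene':(345,395,120,205),'side':(240,305,270,370)}.items():
    im=A[n]['im'][y0:y1,x0:x1].astype(int);w=W(n)[y0:y1,x0:x1];mx=im.max(2);sat=mx-im.min(2);z=w[...,2]
    for nm,m in {'head':(z>.1)&(z<.113)&(sat<40)&(mx>110),'grip':(z>.186)&(z<.195),'trig':(sat>110)&(im[...,0]>150)&(z>.11)}.items():
        p=w[m]; 
        if len(p)>4: print(n,nm,len(p),box(p),p[:,2].min().round(3),p[:,2].max().round(3),p.mean(0).round(4))
for n,(x0,x1,y0,y1) in {'scene':(300,400,195,265),'side':(240,350,250,310)}.items():
    im=A[n]['im'][y0:y1,x0:x1];w=W(n)[y0:y1,x0:x1];h=cv2.cvtColor(im,cv2.COLOR_RGB2HSV);H,S,V=h[...,0],h[...,1],h[...,2];z=w[...,2]
    for nm,m in {'blue':(H>100)&(H<130)&(S>130),'red':((H<5)|(H>174))&(S>170)&(z>.02),'plate':(S<40)&(V>140)&(z<.017)&(z>.007)}.items():
        p=w[m]
        if len(p)>4: print(n,nm,len(p),box(p),p[:,2].min().round(3),p[:,2].max().round(3),p.mean(0).round(4))
for n,(x0,x1,y0,y1) in {'scene':(285,325,268,308),'side':(312,352,215,252)}.items():
    im=A[n]['im'][y0:y1,x0:x1];w=W(n)[y0:y1,x0:x1];h=cv2.cvtColor(im,cv2.COLOR_RGB2HSV);z=w[...,2]
    for nm,m in {'top':(z>.038)&(z<.05)&(h[...,1]>60),'tooth':(z>.053)}.items():
        p=w[m]
        if len(p)>4: print(n,nm,len(p),box(p),np.median(p[:,2]).round(4),p.mean(0).round(4))
```

```text
scene head 557 ([528.0, 248.0], [62.0, 127.0], 9.8) 0.1 0.113 [0.5294 0.2392 0.1072]
scene grip 104 ([522.0, 282.0], [28.0, 33.0], 9.9) 0.186 0.194 [0.522 0.28  0.19 ]
scene trig 73 ([521.0, 254.0], [12.0, 28.0], 44.4) 0.118 0.169 [0.5256 0.2486 0.1471]
side head 640 ([523.0, 254.0], [62.0, 127.0], 10.3) 0.1 0.112 [0.5116 0.266  0.1056]
side grip 150 ([519.0, 285.0], [29.0, 33.0], 7.1) 0.186 0.191 [0.5178 0.2848 0.1884]
scene blue 139 ([533.0, 65.0], [112.0, 72.0], 12.6) 0.013 0.026 [0.5345 0.0608 0.0199]
scene red 44 ([598.0, 76.0], [9.0, 41.0], 13.2) 0.021 0.058 [0.5996 0.0698 0.047 ]
scene plate 1573 ([558.0, 68.0], [210.0, 104.0], 12.1) 0.007 0.017 [0.5448 0.0562 0.0119]
side blue 250 ([527.0, 66.0], [108.0, 76.0], 12.2) 0.009 0.024 [0.5208 0.0624 0.0165]
side red 67 ([378.0, 561.0], [19.0, 1096.0], 24.2) 0.02 0.855 [0.5835 0.1043 0.066 ]
side plate 1056 ([554.0, 71.0], [210.0, 104.0], 11.4) 0.007 0.017 [0.5234 0.0716 0.0109]
scene top 268 ([537.0, -142.0], [35.0, 70.0], 83.1) 0.0432 [ 0.5348 -0.144   0.0433]
scene tooth 111 ([673.0, -316.0], [33.0, 459.0], 35.9) 0.0653 [ 0.5573 -0.1579  0.1012]
side top 203 ([526.0, -175.0], [120.0, 71.0], 79.7) 0.0425 [ 0.529  -0.1396  0.0425]
side tooth 97 ([337.0, 450.0], [37.0, 1272.0], 19.2) 0.0629 [ 0.5171 -0.0622  0.1111]
```

View pics/crop1.png

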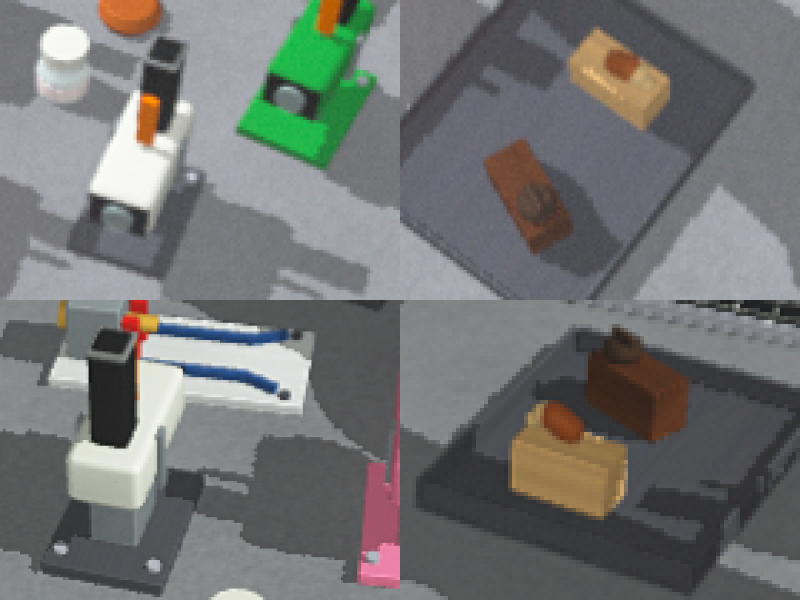

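White pistol-grip scanners among the look-alikes: white at scene (372,160), pink at (297,155) and (210,250), green at (307,105) and (424,135). The white one is meant, being the only white one, and the crop confirms its white head, black grip and orange trigger on the lens side. The light block with the cream/ochre tooth is at scene (306,288), and the dark block at (278,323) stays put.

{"api": "send_rows", "payload": {
  "plan": [
    {"x":33,"y":50,"z":12,"yaw":0},
    {"x":33,"y":50,"z":12,"yaw":0},
    {"x":33,"y":50,"z":12,"yaw":0},
    {"x":33,"y":50,"z":12,"yaw":0},
    {"x":33,"y":50,"z":12,"yaw":0},
    {"x":33,"y":50,"z":12,"yaw":0},
    {"x":33,"y":50,"z":12,"yaw":0},
    {"x":33,"y":50,"z":12,"yaw":0}
  ],
  "fingers": 94
}}

```text
t: 1.15
ee_pos: [0.4536, -0.2462, 0.302]
orientation: [180.0, -0.0, 16.3]
contact_force: [0.9, -0.8, -1.1]
gripper_width: 1.0
grip_force: 0.0
```

{"api": "send_rows", "payload": {
  "plan": [
    {"x":8,"y":20,"z":0,"yaw":-0.05},
    {"x":8,"y":20,"z":0,"yaw":-0.06},
    {"x":8,"y":20,"z":0,"yaw":0},
    {"x":8,"y":20,"z":0,"yaw":0},
    {"x":8,"y":20,"z":0,"yaw":0},
    {"x":0,"y":0,"z":0,"yaw":0},
    {"x":0,"y":0,"z":0,"yaw":0},
    {"x":0,"y":0,"z":0,"yaw":0}
  ]
}}

```text
t: 2.15
ee_pos: [0.4926, -0.1488, 0.3014]
orientation: [180.0, 0.0, 9.9]
contact_force: [-0.1, -0.5, -0.6]
gripper_width: 0.999
grip_force: 0.0
```

Run:
```python
from h import *
st=get_state();print(st['ee_pos'],st['orientation'])
p=camera_params('wrist'); im,d=snapshot('wrist'); save('w1.png',im); np.savez('w1.npz',im=im,d=d,w=world('wrist',d,p))
```

```text
[ 0.49264186 -0.14879312  0.30141436] [1.79997592e+02 1.04553129e-02 9.88642977e+00]
```

View pics/w1.png

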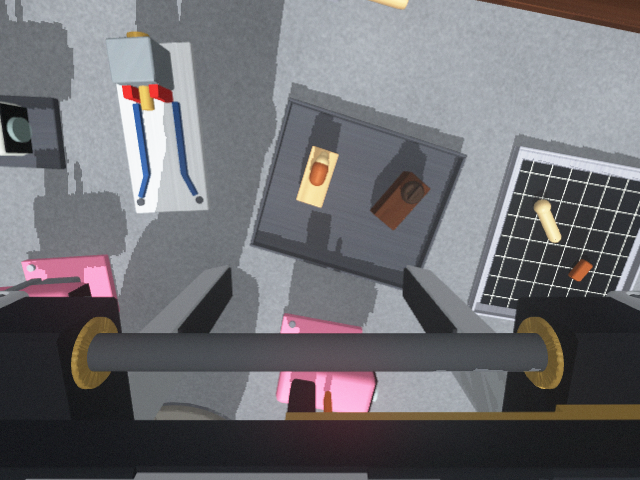

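The wrist view shows the light block at (318,177) with its bare half at (311,195) and the tooth end up (world +x). The dark block is at (400,200). The fixture is at (160,130) with plunger and red pads towards +x.

Run:
```python
from h import *
A=np.load('w1.npz');im=A['im'];w=A['w'];h=cv2.cvtColor(im,cv2.COLOR_RGB2HSV);H,S,V=h[...,0].astype(int),h[...,1],h[...,2];z=w[...,2]
def box(p): 
    r=cv2.minAreaRect((p[:,:2]*1000).astype(np.float32)); return np.round(r[0],1).tolist(),np.round(r[1],1).tolist(),round(r[2],1),p[:,2].min().round(3),np.median(p[:,2]).round(4),len(p)
R=np.zeros((480,640),bool);R[140:215,290:345]=1
print('blocktop',box(w[R&(z>.037)&(z<.05)&(S>50)])); print('tooth',box(w[R&(z>.052)&(z<.08)]))
R[:]=0;R[100:220,120:215]=1
m=R&(H>100)&(H<130)&(S>130);print('blue',box(w[m]))
n,l,st,c=cv2.connectedComponentsWithStats(m.astype(np.uint8))
for i in range(1,n):
    if st[i,4]>50:
        p=w[l==i];p=p[(p[:,2]>.012)&(p[:,2]<.026)];ang=0.2
        f=p@np.array([np.cos(ang),np.sin(ang),0]);k=f>f.max()-.08;v=cv2.fitLine((p[k][:,:2]*1000).astype(np.float32),2,0,.01,.01).ravel()
        print('rail',v.round(3),np.degrees(np.arctan2(v[1],v[0])).round(2),len(p))
R[:]=0;R[70:110,110:190]=1
print('red',box(w[R&((H<6)|(H>174))&(S>150)&(z>.02)&(z<.07)]))
R[:]=0;R[35:220,100:215]=1
print('plate',box(w[R&(S<40)&(V>120)&(z<.017)&(z>.008)]))
```

```text
blocktop ([535.6, -141.6], [34.0, 69.7], 82.1, np.float64(0.04), np.float64(0.0445), 1056)
tooth ([546.8, -143.1], [19.9, 41.8], 80.1, np.float64(0.054), np.float64(0.0664), 479)
blue ([550.1, -16.5], [116.7, 238.6], 12.5, np.float64(0.016), np.float64(0.0203), 1090)
rail [9.78000e-01 2.08000e-01 5.57751e+02 4.22640e+01] 11.98 524
rail [9.79000e-01 2.03000e-01 5.47441e+02 9.10980e+01] 11.7 562
red ([597.3, 76.4], [13.6, 42.7], 12.2, np.float64(0.02), np.float64(0.0511), 497)
plate ([556.5, 67.9], [210.0, 101.0], 12.0, np.float64(0.008), np.float64(0.0123), 8146)
```

{"api": "send_rows", "payload": {
  "plan": [
    {"x":4,"y":58,"z":0,"yaw":0},
    {"x":4,"y":58,"z":0,"yaw":0},
    {"x":4,"y":58,"z":0,"yaw":0},
    {"x":4,"y":58,"z":0,"yaw":0},
    {"x":4,"y":58,"z":0,"yaw":0},
    {"x":4,"y":50,"z":0,"yaw":0},
    {"x":4,"y":50,"z":0,"yaw":0},
    {"x":1,"y":37,"z":0,"yaw":0}
  ]
}}

```text
t: 3.2
ee_pos: [0.522, 0.2807, 0.3014]
orientation: [-180.0, 0.0, 10.0]
contact_force: [0.2, -0.2, -0.8]
gripper_width: 1.0
grip_force: 0.0
```

{"api": "send_rows", "payload": {
  "plan": [
    {"x":0,"y":0,"z":0,"yaw":0},
    {"x":0,"y":0,"z":0,"yaw":0},
    {"x":0,"y":0,"z":0,"yaw":0},
    {"x":0,"y":0,"z":0,"yaw":0},
    {"x":0,"y":0,"z":0,"yaw":0},
    {"x":0,"y":0,"z":0,"yaw":0},
    {"x":0,"y":0,"z":0,"yaw":0},
    {"x":0,"y":0,"z":0,"yaw":0}
  ]
}}

```text
t: 4.2
ee_pos: [0.5219, 0.2791, 0.3015]
orientation: [-180.0, 0.0, 10.0]
contact_force: [-0.1, 0.1, -0.4]
gripper_width: 1.0
grip_force: 0.0
```

Run:
```python
from h import *
st=get_state();print(st['ee_pos'],st['orientation'])
p=camera_params('wrist'); im,d=snapshot('wrist'); save('w2.png',im); w=world('wrist',d,p);np.savez('w2.npz',im=im,d=d,w=w)
near=np.hypot(w[...,0]-.521,w[...,1]-.28)<.045
z=w[...,2];m=near&(z>.183)&(z<.196)
def box(p): 
    r=cv2.minAreaRect((p[:,:2]*1000).astype(np.float32)); return np.round(r[0],1).tolist(),np.round(r[1],1).tolist(),round(r[2],1),np.median(p[:,2]).round(4),len(p)
print('grip',box(w[m]),np.argwhere(m).mean(0)); I=im.astype(int);t=near&(I[...,0]-I[...,2]>80)&(z>.11)
if t.any(): print('trig',box(w[t]),w[t].mean(0))
```

```text
[0.52193075 0.2790611  0.30146565] [-1.79997011e+02  2.65986801e-04  9.95700747e+00]
grip ([520.9, 281.3], [29.4, 30.9], 7.6, np.float64(0.19), 1156) [236.01816609 314.2716263 ]
trig ([525.2, 251.2], [15.3, 6.9], 5.5, np.float64(0.1655), 166) [0.52668633 0.25186416 0.16021139]
```

View pics/w2.png

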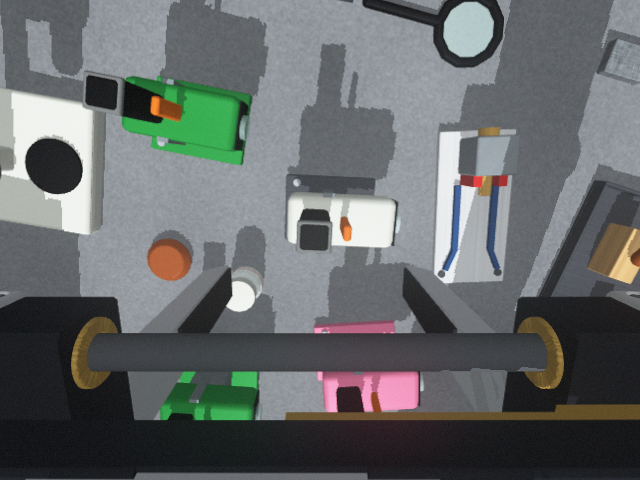

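The wrist view has the white scanner's grip at (314,236) and its trigger at (346,229), clear of the jar (243,290) and the pink scanner. Descending over the pinch point.

{"api": "send_rows", "payload": {
  "plan": [
    {"x":0,"y":-4,"z":-10,"yaw":0},
    {"x":0,"y":0,"z":-30,"yaw":0},
    {"x":0,"y":0,"z":-30,"yaw":0},
    {"x":0,"y":0,"z":-30,"yaw":0},
    {"x":0,"y":0,"z":-30,"yaw":0},
    {"x":0,"y":0,"z":-25,"yaw":0},
    {"x":0,"y":0,"z":-15,"yaw":0},
    {"x":0,"y":0,"z":0,"yaw":0}
  ]
}}

```text
t: 5.25
ee_pos: [0.5215, 0.2747, 0.1306]
orientation: [180.0, 0.1, 10.0]
contact_force: [-0.4, 0.8, -0.3]
gripper_width: 1.003
grip_force: 0.0
```

{"api": "send_rows", "payload": {
  "plan": [
    {"x":0,"y":0,"z":0,"yaw":0},
    {"x":0,"y":0,"z":0,"yaw":0},
    {"x":0,"y":0,"z":0,"yaw":0},
    {"x":0,"y":0,"z":0,"yaw":0},
    {"x":0,"y":0,"z":0,"yaw":0},
    {"x":0,"y":0,"z":0,"yaw":0},
    {"x":0,"y":0,"z":0,"yaw":0},
    {"x":0,"y":0,"z":0,"yaw":0}
  ],
  "fingers": 38
}}

```text
t: 6.25
ee_pos: [0.5224, 0.2747, 0.1318]
orientation: [180.0, -0.0, 9.9]
contact_force: [0.4, -2.0, 5.8]
gripper_width: 0.472
grip_force: 31.3
```

{"api": "send_rows", "payload": {
  "plan": [
    {"x":0,"y":0,"z":0,"yaw":0},
    {"x":0,"y":0,"z":0,"yaw":0},
    {"x":0,"y":0,"z":0,"yaw":0},
    {"x":0,"y":0,"z":0,"yaw":0},
    {"x":0,"y":0,"z":0,"yaw":0},
    {"x":0,"y":0,"z":0,"yaw":0},
    {"x":0,"y":0,"z":0,"yaw":0},
    {"x":0,"y":0,"z":0,"yaw":0}
  ]
}}

```text
t: 7.25
ee_pos: [0.5224, 0.2747, 0.1318]
orientation: [180.0, -0.0, 9.9]
contact_force: [0.7, -1.4, 5.8]
gripper_width: 0.477
grip_force: 31.3
```

Run:
```python
from h import *
for n in('scene','wrist'):
    p=camera_params(n); im,d=snapshot(n); w=world(n,d,p); z=w[...,2]
    I=im.astype(int);t=(np.hypot(w[...,0]-.523,w[...,1]-.262)<.03)&(I[...,0]-I[...,2]>80)&(z>.11)
    print(n,t.sum(),w[t].mean(0) if t.any() else '', w[t&(z>.16)].mean(0) if (t&(z>.16)).any() else '')
```

```text
scene 25 [0.5228694  0.25020147 0.14385967] [0.51292255 0.24669758 0.26106211]
wrist 944 [0.52993565 0.25978817 0.1656516 ] [0.52950095 0.26104157 0.17998534]
```

{"api": "send_rows", "payload": {
  "plan": [
    {"x":0,"y":0,"z":0,"yaw":0},
    {"x":0,"y":0,"z":0,"yaw":0},
    {"x":0,"y":0,"z":0,"yaw":0},
    {"x":0,"y":0,"z":0,"yaw":0},
    {"x":0,"y":0,"z":0,"yaw":0},
    {"x":0,"y":0,"z":0,"yaw":0},
    {"x":0,"y":0,"z":0,"yaw":0},
    {"x":0,"y":0,"z":0,"yaw":0}
  ],
  "fingers": 94
}}

```text
t: 8.35
ee_pos: [0.522, 0.275, 0.1315]
orientation: [-180.0, -0.0, 10.0]
contact_force: [0.3, 0.3, 0.6]
gripper_width: 0.999
grip_force: 0.0
```

Run:
```python
from h import *
for n in('scene','wrist'):
    p=camera_params(n); im,d=snapshot(n); w=world(n,d,p); z=w[...,2]
    I=im.astype(int);t=(np.hypot(w[...,0]-.523,w[...,1]-.262)<.03)&(I[...,0]-I[...,2]>80)&(z>.11)
    print(n,t.sum(),w[t].mean(0) if t.any() else '', w[t&(z>.16)].mean(0) if (t&(z>.16)).any() else '')
st=get_state();print(st['ee_pos'],st['orientation'],st['gripper_width'])
```

```text
scene 1 [0.51286759 0.23845709 0.26755443] [0.51286759 0.23845709 0.26755443]
wrist 908 [0.52754215 0.25240106 0.1568765 ] [0.52596155 0.25185983 0.16538903]
[0.52200034 0.27502636 0.13149147] [-1.79997107e+02 -5.39786883e-03  9.95387734e+00] 1.0002171149068209
```

{"api": "send_rows", "payload": {
  "plan": [
    {"x":0,"y":0,"z":15,"yaw":0},
    {"x":0,"y":0,"z":35,"yaw":0},
    {"x":0,"y":0,"z":40,"yaw":0},
    {"x":0,"y":0,"z":40,"yaw":0},
    {"x":0,"y":-15,"z":30,"yaw":0},
    {"x":0,"y":-40,"z":0,"yaw":0},
    {"x":0,"y":-50,"z":0,"yaw":-0.1},
    {"x":0,"y":-50,"z":0,"yaw":-0.1}
  ]
}}

```text
t: 9.45
ee_pos: [0.5218, 0.1188, 0.2927]
orientation: [-180.0, -0.1, -1.7]
contact_force: [0.4, -0.2, -0.2]
gripper_width: 0.998
grip_force: 0.0
```

{"api": "send_rows", "payload": {
  "plan": [
    {"x":0,"y":-50,"z":0,"yaw":-0.11},
    {"x":0,"y":-50,"z":0,"yaw":0},
    {"x":0,"y":-50,"z":0,"yaw":0},
    {"x":-3,"y":-50,"z":-30,"yaw":0},
    {"x":-3,"y":-40,"z":-40,"yaw":0},
    {"x":0,"y":-19,"z":-40,"yaw":0},
    {"x":0,"y":0,"z":-20,"yaw":0},
    {"x":0,"y":0,"z":0,"yaw":0}
  ],
  "fingers": 60
}}

```text
t: 10.45
ee_pos: [0.5154, -0.1388, 0.1612]
orientation: [-180.0, 0.1, -7.8]
contact_force: [-0.1, 0.1, 0.6]
gripper_width: 0.637
grip_force: 0.0
```

Run:
```python
from h import *
st=get_state();print(st['ee_pos'],st['orientation'],st['gripper_width'])
p=camera_params('wrist'); im,d=snapshot('wrist'); save('w3.png',im); w=world('wrist',d,p);z=w[...,2];h=cv2.cvtColor(im,cv2.COLOR_RGB2HSV)
m=(np.hypot(w[...,0]-.536,w[...,1]+.142)<.05)&(z>.038)&(z<.05)&(h[...,1]>50)&(h[...,2]>90)
r=cv2.minAreaRect((w[m][:,:2]*1000).astype(np.float32));print(r,np.median(z[m]),m.sum())
```

```text
[ 0.51542392 -0.13880638  0.16116956] [-1.79965907e+02  9.66709355e-02 -7.80875803e+00] 0.6366028787679953
((535.608642578125, -141.3783416748047), (33.72690963745117, 69.51068115234375), 82.59864044189453) 0.04453589842329786 2049
```

View pics/w3.png

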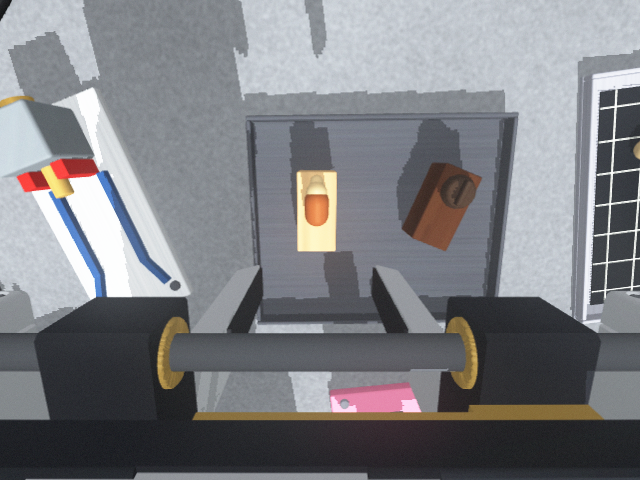

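The wrist view shows the light block at (316,210), square to the fingers, with the dark block well clear at (442,205). Going down to grip.

{"api": "send_rows", "payload": {
  "plan": [
    {"x":0,"y":0,"z":-20,"yaw":0},
    {"x":0,"y":0,"z":-30,"yaw":0},
    {"x":0,"y":0,"z":-30,"yaw":0},
    {"x":0,"y":0,"z":-30,"yaw":0},
    {"x":0,"y":0,"z":-20,"yaw":0},
    {"x":0,"y":0,"z":-15,"yaw":0},
    {"x":0,"y":0,"z":0,"yaw":0},
    {"x":0,"y":0,"z":0,"yaw":0}
  ]
}}

```text
t: 11.5
ee_pos: [0.5167, -0.139, 0.0175]
orientation: [180.0, -0.1, -7.8]
contact_force: [0.0, 0.3, 0.7]
gripper_width: 0.637
grip_force: 0.0
```

{"api": "send_rows", "payload": {
  "plan": [
    {"x":0,"y":0,"z":0,"yaw":0},
    {"x":0,"y":0,"z":0,"yaw":0},
    {"x":0,"y":0,"z":0,"yaw":0},
    {"x":0,"y":0,"z":0,"yaw":0},
    {"x":0,"y":0,"z":0,"yaw":0},
    {"x":0,"y":0,"z":0,"yaw":0},
    {"x":0,"y":0,"z":0,"yaw":0},
    {"x":0,"y":0,"z":0,"yaw":0}
  ],
  "fingers": 25
}}

```text
t: 12.5
ee_pos: [0.5161, -0.139, 0.0167]
orientation: [180.0, -0.0, -7.8]
contact_force: [-1.6, -0.1, 5.6]
gripper_width: 0.363
grip_force: 30.0
```

Run:
```python
from h import *
st=get_state();print(st['ee_pos'],st['orientation'],st['gripper_width'],st['grip_force'])
```

```text
[ 0.51609526 -0.13901626  0.01672135] [ 1.79997526e+02 -1.56766326e-02 -7.80720533e+00] 0.36259390702598926 29.980047941207886
```

{"api": "send_rows", "payload": {
  "plan": [
    {"x":0,"y":0,"z":8,"yaw":0},
    {"x":0,"y":0,"z":18,"yaw":0},
    {"x":0,"y":0,"z":25,"yaw":0},
    {"x":0,"y":0,"z":25,"yaw":0},
    {"x":0,"y":0,"z":20,"yaw":0},
    {"x":0,"y":0,"z":8,"yaw":0},
    {"x":0,"y":0,"z":0,"yaw":0},
    {"x":0,"y":0,"z":0,"yaw":0}
  ]
}}

```text
t: 13.5
ee_pos: [0.5155, -0.1389, 0.1199]
orientation: [-180.0, 0.1, -7.8]
contact_force: [-0.0, -0.2, -2.2]
gripper_width: 0.359
grip_force: 30.0
```

Run:
```python
from h import *
for n in('scene','side'):
    A=np.load(n+'0.npz');I=A['im'].astype(int);w=A['w'];m=(I[...,0]-I[...,1]>50)&(I[...,2]-I[...,1]>15)&(w[...,2]>.09)&(w[...,2]<.2)
    k=np.hypot(w[...,0]-.5,w[...,1]-.1)<.3
    for nm,s in(('left',w[...,1]>.05),('right',w[...,1]<.05)):
        p=w[m&k&s]; print(n,nm,p.min(0).round(3),p.max(0).round(3)) if len(p) else 0
st=get_state();print(st['ee_pos'],st['gripper_width'],st['grip_force'])
p=camera_params('wrist'); im,d=snapshot('wrist'); w=world('wrist',d,p);z=w[...,2];h=cv2.cvtColor(im,cv2.COLOR_RGB2HSV)
m=(np.hypot(w[...,0]-.536,w[...,1]+.142)<.06)&(z>.137-.006)&(z<.155)&(h[...,1]>50)&(h[...,2]>90)
if m.sum()>50:
  r=cv2.minAreaRect((w[m][:,:2]*1000).astype(np.float32));print(r,np.median(z[m]),m.sum())
```

```text
scene left [0.283 0.113 0.09 ] [0.359 0.237 0.127]
side left [0.278 0.111 0.09 ] [0.355 0.241 0.176]
[ 0.51554494 -0.13890046  0.11989195] 0.35896771507700725 29.978452920913696
((535.1294555664062, -141.478759765625), (36.44400405883789, 70.02008056640625), 82.67998504638672) 0.14770739096907137 7023
```

{"api": "send_rows", "payload": {
  "plan": [
    {"x":-1,"y":20,"z":0,"yaw":0.057},
    {"x":-1,"y":30,"z":0,"yaw":0.057},
    {"x":-1,"y":35,"z":0,"yaw":0.057},
    {"x":-1,"y":35,"z":0,"yaw":0.057},
    {"x":-1,"y":35,"z":0,"yaw":0.057},
    {"x":-1,"y":25,"z":0,"yaw":0.057},
    {"x":-2,"y":16,"z":-20,"yaw":0},
    {"x":0,"y":0,"z":-20,"yaw":0}
  ]
}}

```text
t: 14.55
ee_pos: [0.5077, 0.0595, 0.0801]
orientation: [-180.0, -0.0, 12.1]
contact_force: [0.6, -0.6, -1.8]
gripper_width: 0.358
grip_force: 30.0
```

{"api": "send_rows", "payload": {
  "plan": [
    {"x":0,"y":0,"z":-10,"yaw":0},
    {"x":0,"y":0,"z":-5,"yaw":0},
    {"x":0,"y":0,"z":0,"yaw":0},
    {"x":0,"y":0,"z":0,"yaw":0},
    {"x":0,"y":0,"z":0,"yaw":0},
    {"x":0,"y":0,"z":0,"yaw":0},
    {"x":0,"y":0,"z":0,"yaw":0},
    {"x":0,"y":0,"z":0,"yaw":0}
  ]
}}

```text
t: 15.55
ee_pos: [0.508, 0.057, 0.0655]
orientation: [-180.0, -0.0, 11.8]
contact_force: [0.4, -0.3, -1.3]
gripper_width: 0.361
grip_force: 30.0
```

Run:
```python
from h import *
st=get_state();print(st['ee_pos'],st['orientation'],st['gripper_width'])
p=camera_params('wrist'); im,d=snapshot('wrist'); save('w4.png',im); w=world('wrist',d,p);z=w[...,2];h=cv2.cvtColor(im,cv2.COLOR_RGB2HSV);H,S,V=[h[...,i].astype(int) for i in range(3)]
a=np.radians(11.9);F=lambda q:((q[...,:2]*1000-[561.3,68.8])@np.array([[np.cos(a),-np.sin(a)],[np.sin(a),np.cos(a)]]))
f=F(w)
def rep(n,m):
    r=cv2.minAreaRect(f[m].astype(np.float32));print(n,np.round(r[0],1),np.round(r[1],1),round(r[2],1),np.percentile(f[m],[2,98],axis=0).round(1).tolist(),np.median(z[m]).round(4),m.sum())
near=np.hypot(*np.moveaxis(f,-1,0))<110
rep('red',near&((H<6)|(H>174))&(S>150)&(z>.03)&(z<.06)&(f[...,0]>20))
m=near&(H>100)&(H<130)&(S>130)&(z<.026)&(z>.012)&(f[...,0]>-58)
rep('railL',m&(f[...,1]>0));rep('railR',m&(f[...,1]<0))
rep('block',near&(H>8)&(H<28)&(S>50)&(z>.067)&(z<.082)&(f[...,0]<10)&(abs(f[...,1])<22))
```

```text
[0.50801849 0.05701189 0.06552111] [-1.79998643e+02 -7.52518817e-03  1.17856122e+01] 0.36138399823889406
red [37.3  0.6] [14.2 42.5] 0.7 [[30.5, -19.1], [43.8, 21.0]] 0.0544 1312
railL [-14.2  25.9] [ 7.  87.1] 89.9 [[-55.1, 22.6], [28.6, 29.1]] 0.0206 1051
railR [  9.3 -24.1] [40.9  7. ] 0.4 [[-4.1, -27.3], [29.2, -20.6]] 0.0206 465
block [-16.4  11.3] [24.9 57.7] 55.0 [[-0.1, -14.8], [0.2, 14.9]] 0.0755 124
```

View pics/w4.png

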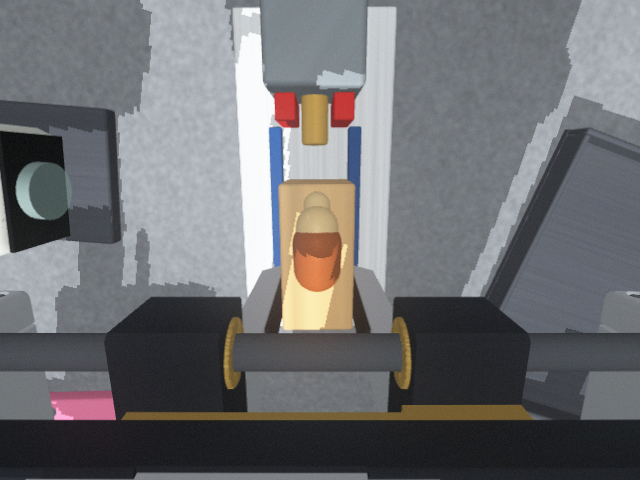

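The wrist view shows the block over the channel: top face centred at about (317,255), rails at (277,195) and (354,195), pads at (286,109) and (343,109), plunger at (315,120). It needs about a 0.8 mm shift, then lowering.

{"api": "send_rows", "payload": {
  "plan": [
    {"x":0,"y":1,"z":-8,"yaw":0.002},
    {"x":0,"y":0,"z":-10,"yaw":0},
    {"x":0,"y":0,"z":-10,"yaw":0},
    {"x":0,"y":0,"z":-6,"yaw":0},
    {"x":0,"y":0,"z":-4,"yaw":0},
    {"x":0,"y":0,"z":-2,"yaw":0},
    {"x":0,"y":0,"z":0,"yaw":0},
    {"x":0,"y":0,"z":0,"yaw":0}
  ]
}}

```text
t: 16.6
ee_pos: [0.5081, 0.0581, 0.0257]
orientation: [-180.0, -0.0, 11.9]
contact_force: [-0.4, -0.3, -1.3]
gripper_width: 0.361
grip_force: 30.0
```

{"api": "send_rows", "payload": {
  "plan": [
    {"x":0,"y":0,"z":-0.5,"yaw":0},
    {"x":0,"y":0,"z":0,"yaw":0},
    {"x":0,"y":0,"z":-0.5,"yaw":0},
    {"x":0,"y":0,"z":0,"yaw":0},
    {"x":0,"y":0,"z":0,"yaw":0},
    {"x":0,"y":0,"z":0,"yaw":0},
    {"x":0,"y":0,"z":0,"yaw":0},
    {"x":0,"y":0,"z":0,"yaw":0}
  ]
}}

```text
t: 17.6
ee_pos: [0.508, 0.058, 0.0247]
orientation: [180.0, -0.0, 11.9]
contact_force: [-1.6, -0.7, 5.9]
gripper_width: 0.358
grip_force: 30.0
```

{"api": "send_rows", "payload": {
  "plan": [
    {"x":2,"y":0.4,"z":0,"yaw":0},
    {"x":2.9,"y":0.6,"z":0,"yaw":0},
    {"x":2.9,"y":0.6,"z":0,"yaw":0},
    {"x":2.9,"y":0.6,"z":0,"yaw":0},
    {"x":2.9,"y":0.6,"z":0,"yaw":0},
    {"x":2,"y":0.5,"z":0,"yaw":0},
    {"x":0,"y":0,"z":0,"yaw":0},
    {"x":0,"y":0,"z":0,"yaw":0}
  ]
}}

```text
t: 18.6
ee_pos: [0.5228, 0.061, 0.0247]
orientation: [180.0, 0.1, 11.9]
contact_force: [-7.2, -1.8, 11.7]
gripper_width: 0.357
grip_force: 30.0
```

{"api": "send_rows", "payload": {
  "plan": [
    {"x":2,"y":0.4,"z":0,"yaw":0},
    {"x":2,"y":0.4,"z":0,"yaw":0},
    {"x":2,"y":0.4,"z":0,"yaw":0},
    {"x":2,"y":0.4,"z":0,"yaw":0},
    {"x":2,"y":0.5,"z":0,"yaw":0},
    {"x":0,"y":0,"z":0,"yaw":0},
    {"x":0,"y":0,"z":0,"yaw":0},
    {"x":0,"y":0,"z":0,"yaw":0}
  ]
}}

```text
t: 19.6
ee_pos: [0.5306, 0.0627, 0.0244]
orientation: [179.9, 0.3, 11.9]
contact_force: [-20.0, -3.8, 22.8]
gripper_width: 0.359
grip_force: 30.0
```

{"api": "send_rows", "payload": {
  "plan": [
    {"x":0,"y":0,"z":0.6,"yaw":0},
    {"x":1.5,"y":0.3,"z":0,"yaw":0},
    {"x":1.5,"y":0.3,"z":0,"yaw":0},
    {"x":1,"y":0.2,"z":0,"yaw":0},
    {"x":0,"y":0,"z":0,"yaw":0},
    {"x":0,"y":0,"z":0,"yaw":0},
    {"x":0,"y":0,"z":0,"yaw":0},
    {"x":0,"y":0,"z":0,"yaw":0}
  ]
}}

```text
t: 20.6
ee_pos: [0.5352, 0.0636, 0.0244]
orientation: [180.0, 0.3, 11.9]
contact_force: [-12.2, -1.3, 4.2]
gripper_width: 0.358
grip_force: 30.0
```

{"api": "send_rows", "payload": {
  "plan": [
    {"x":1,"y":0.2,"z":0,"yaw":0},
    {"x":0,"y":0,"z":0,"yaw":0},
    {"x":0.5,"y":0.1,"z":0,"yaw":0},
    {"x":0,"y":0,"z":0,"yaw":0},
    {"x":0,"y":0,"z":0,"yaw":0},
    {"x":0,"y":0,"z":0,"yaw":0},
    {"x":0,"y":0,"z":0,"yaw":0},
    {"x":0,"y":0,"z":0,"yaw":0}
  ]
}}

```text
t: 21.6
ee_pos: [0.5363, 0.0638, 0.0244]
orientation: [180.0, 0.3, 11.9]
contact_force: [-13.3, -2.6, 7.1]
gripper_width: 0.36
grip_force: 30.0
```

```bash
cat > m.py <<'E'
from h import *
st=get_state();print(st['ee_pos'],st['orientation'],st['contact_force'],st['wrist_torque'],st['gripper_width'])
p=camera_params('wrist'); im,d=snapshot('wrist'); save('w_%d.png'%(st['t']*100),im); w=world('wrist',d,p);z=w[...,2];h=cv2.cvtColor(im,cv2.COLOR_RGB2HSV);H,S,V=[h[...,i].astype(int) for i in range(3)]
a=np.radians(11.9);f=((w[...,:2]*1000-[561.3,68.8])@np.array([[np.cos(a),-np.sin(a)],[np.sin(a),np.cos(a)]]))
def rep(n,m):
    r=cv2.minAreaRect(f[m].astype(np.float32));print(n,np.round(r[0],1),np.round(r[1],1),round(r[2],1),np.percentile(f[m],[1,99],axis=0).round(1).tolist(),np.median(z[m]).round(4),m.sum())
near=(abs(f[...,1])<25)&(abs(f[...,0])<60)
rep('red',near&((H<6)|(H>174))&(S>150)&(z>.045)&(z<.06)&(f[...,0]>20))
rep('block',near&(H>8)&(H<30)&(S>40)&(z>.046)&(z<.056)&(abs(f[...,1])<19)&(f[...,0]<36)&(f[...,0]>-45))
E
python3 m.py
```

```text
[0.53626586 0.06384892 0.0244158 ] [179.96961958   0.29559649  11.90646152] [-13.33681422  -2.63274714   7.13381594] [-0.45561432  3.10949043  0.0279366 ] 0.3598177401230477
red [37.5  1.1] [13.4 41.5] 0.2 [[30.8, -19.3], [44.1, 21.3]] 0.0545 1675
block [-2.6  0.5] [76.8 35.8] 0.5 [[-40.2, -16.3], [34.4, 17.2]] 0.0526 7240
```

{"api": "send_rows", "payload": {
  "plan": [
    {"x":0.5,"y":0.1,"z":0,"yaw":0},
    {"x":0,"y":0,"z":0,"yaw":0},
    {"x":0.5,"y":0.1,"z":0,"yaw":0},
    {"x":0,"y":0,"z":0,"yaw":0},
    {"x":0,"y":0,"z":0,"yaw":0},
    {"x":0,"y":0,"z":0,"yaw":0},
    {"x":0,"y":0,"z":0,"yaw":0},
    {"x":0,"y":0,"z":0,"yaw":0}
  ]
}}

```text
t: 22.65
ee_pos: [0.5372, 0.0641, 0.0244]
orientation: [180.0, 0.3, 11.9]
contact_force: [-14.7, -2.5, 9.3]
gripper_width: 0.36
grip_force: 30.0
```

{"api": "send_rows", "payload": {
  "plan": [
    {"x":0.5,"y":0.1,"z":0,"yaw":0},
    {"x":0,"y":0,"z":0,"yaw":0},
    {"x":0.5,"y":0.1,"z":0,"yaw":0},
    {"x":0,"y":0,"z":0,"yaw":0},
    {"x":0,"y":0,"z":0,"yaw":0},
    {"x":0,"y":0,"z":0,"yaw":0},
    {"x":0,"y":0,"z":0,"yaw":0},
    {"x":0,"y":0,"z":0,"yaw":0}
  ]
}}

```text
t: 23.65
ee_pos: [0.538, 0.0642, 0.0244]
orientation: [180.0, 0.3, 11.9]
contact_force: [-16.1, -3.3, 10.8]
gripper_width: 0.359
grip_force: 30.0
```

{"api": "send_rows", "payload": {
  "plan": [
    {"x":0.5,"y":0.1,"z":0,"yaw":0},
    {"x":0,"y":0,"z":0,"yaw":0},
    {"x":0.5,"y":0.1,"z":0.2,"yaw":0},
    {"x":0,"y":0,"z":0,"yaw":0},
    {"x":0,"y":0,"z":0,"yaw":0},
    {"x":0,"y":0,"z":0,"yaw":0},
    {"x":0,"y":0,"z":0,"yaw":0},
    {"x":0,"y":0,"z":0,"yaw":0}
  ]
}}

```text
t: 24.65
ee_pos: [0.5383, 0.0643, 0.0244]
orientation: [180.0, 0.4, 11.9]
contact_force: [-18.0, -2.6, 12.1]
gripper_width: 0.36
grip_force: 30.0
```

```bash
python3 m.py; python3 -c "
import cv2,glob;f=sorted(glob.glob('pics/w_*.png'))[-1];a=cv2.imread(f)[60:340,200:440];cv2.imwrite('pics/c5.png',cv2.resize(a,(514,600)))"
```

```text
[0.53828772 0.06426658 0.02443042] [179.95974022   0.39631237  11.9079759 ] [-17.97824214  -2.57421553  12.0738902 ] [-0.48525174  4.2769673   0.05400903] 0.3604581425203179
red [37.5  1. ] [13.5 41.3] 0.1 [[30.9, -19.4], [44.2, 21.3]] 0.0545 1658
block [-1.5  0.4] [35.7 75. ] 89.9 [[-38.2, -16.3], [34.3, 17.2]] 0.0526 7109
```

View pics/c5.png

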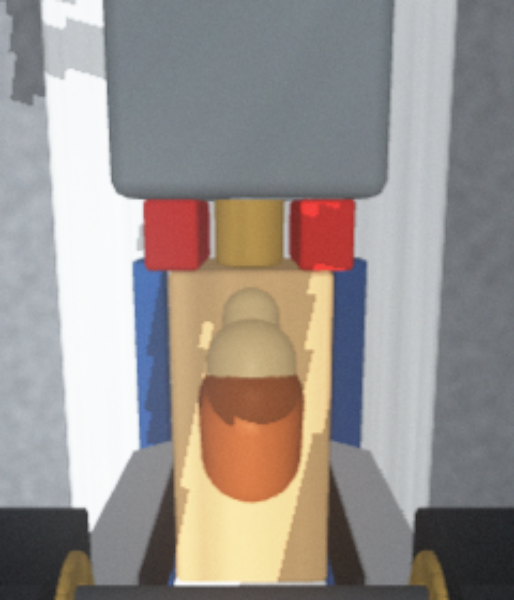

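The crop shows the block's tooth face at the red pads (177,268) and (322,268), squarely between the rails. I'm adding a firm press.

{"api": "send_rows", "payload": {
  "plan": [
    {"x":0.5,"y":0.1,"z":0,"yaw":0},
    {"x":0.5,"y":0.1,"z":0,"yaw":0},
    {"x":0.5,"y":0.1,"z":0.2,"yaw":0},
    {"x":0.5,"y":0.1,"z":0,"yaw":0},
    {"x":0,"y":0,"z":0,"yaw":0},
    {"x":0,"y":0,"z":0,"yaw":0},
    {"x":0,"y":0,"z":0,"yaw":0},
    {"x":0,"y":0,"z":0,"yaw":0}
  ]
}}

```text
t: 25.7
ee_pos: [0.5389, 0.0644, 0.0243]
orientation: [179.9, 0.5, 11.9]
contact_force: [-26.7, -3.0, 15.8]
gripper_width: 0.359
grip_force: 30.0
```

{"api": "send_rows", "payload": {
  "plan": [
    {"x":0.5,"y":0.1,"z":0,"yaw":0},
    {"x":0.5,"y":0.1,"z":0.2,"yaw":0},
    {"x":0,"y":0,"z":0,"yaw":0},
    {"x":0,"y":0,"z":0,"yaw":0},
    {"x":0,"y":0,"z":0,"yaw":0},
    {"x":0,"y":0,"z":0,"yaw":0},
    {"x":0,"y":0,"z":0,"yaw":0},
    {"x":0,"y":0,"z":0,"yaw":0}
  ]
}}

```text
t: 26.7
ee_pos: [0.5392, 0.0644, 0.0243]
orientation: [179.9, 0.6, 11.9]
contact_force: [-29.7, -3.5, 14.7]
gripper_width: 0.354
grip_force: 30.0
```

```bash
python3 m.py
```

```text
[0.53920716 0.06443963 0.02425531] [179.94572866   0.61904214  11.9099866 ] [-29.67522586  -3.48121004  14.65513682] [-0.64069704  6.49048292  0.08848034] 0.35410444980602945
red [37.2  1. ] [13.5 41.3] 0.1 [[30.7, -19.3], [44.0, 21.4]] 0.0546 1648
block [-1.7  0.4] [75.1 36. ] 0.3 [[-38.2, -16.3], [34.5, 17.2]] 0.0526 7120
```

{"api": "send_rows", "payload": {
  "plan": [
    {"x":0,"y":0,"z":0,"yaw":0},
    {"x":0,"y":0,"z":0,"yaw":0},
    {"x":0,"y":0,"z":0,"yaw":0},
    {"x":0,"y":0,"z":0,"yaw":0},
    {"x":0,"y":0,"z":0,"yaw":0},
    {"x":0,"y":0,"z":0,"yaw":0},
    {"x":0,"y":0,"z":0,"yaw":0},
    {"x":0,"y":0,"z":0,"yaw":0}
  ]
}}

```text
t: 27.75
ee_pos: [0.5392, 0.0645, 0.0243]
orientation: [179.9, 0.6, 11.9]
contact_force: [-28.5, -3.0, 15.7]
gripper_width: 0.358
grip_force: 30.0
```

```bash
python3 -c "
from station import *
s=get_state();print(s['ee_pos'],s['contact_force']);print(hand_in())"
```

```text
[0.53923043 0.06445168 0.02427034] [-28.51505598  -3.00194476  15.72175036]
the job is handed in; nothing more can be done
None
```

I squeezed the scanner's trigger and saw it spring back, then set the tooth block in the channel and handed in at 27.75 s, still holding it against the red stop pads (about 28 N at the wrist); the hand-in gave no verdict.

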